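# Lock the vial heater's hold-down bar with its hairpin clip

## Task

Close the hold-down bar of the vial heater so that it lies flat over the vials, then pick up the hairpin clip from the bench and slide its straight leg gently through the cross hole of the stud until the bowed leg snaps over and hugs the stud. Let go and leave the bar flat, the clip home, and the jar, tip box and wrench where they are; never ram or force the clip against the heater or stud.

Things in the scene. Friction and masses are not known exactly. Their poses are not given: they have to be found in the camera images.
- fixture: Vial heater fixed to the bench: white base plate 100 x 205 x 10 mm (its x, y, z) with an aluminium vial block and a hinged hold-down bar. Origin on the vertical axis of the steel stud, at bench height, z up. Plate y = -35 to 170 mm; vial caps reach z = 37 mm. On the robot's side (-x) of the stud nothing is higher than 44 mm once the bar is flat; the hinge cheeks at y = 145 mm reach z = 56 mm
- stud_mid (a point): Point on the stud's axis, 67 mm above the bench. Stud: 20 mm diameter, a horizontal 8 mm cross hole runs along the fixture's x axis, mouths widened to about 11 mm sideways. The stud is screwed in by a differing amount that is NOT measured: the hole's centre lies up to 13 mm above or below this point, always 30 mm below the stud's flat top. Feel (or look) for the top or the hole; the stud itself stays put
- bar (a joint): Angle of the hold-down bar, rad: 0 = flat over the vials (closed, solid stop), growing as its free end rises; starts at 0.6 to 1.0. Flat aluminium, 34 mm wide, 6 mm thick, reaching 178 mm from the hinge towards the fixture's -y, with a 24 x 34 mm window that drops round the stud. A stiff hinge (0.2 N m) holds it where left; push it down from above. Closed, its upper face is at z = 44 mm
- bar_hinge (a point): Middle of the bar's hinge line, which is parallel to the fixture's x axis, 145 mm from the stud's axis (fixture +y), 41 mm above the bench
- bar_end (a point): Middle of the upper face of the bar's free end, 170 mm from the hinge line
- clip: Hairpin clip of 5 mm round steel wire, about 40 g, lying flat on the bench (wire axis 2.5 mm up). x runs along the straight leg towards its tip, z up. Origin: the point of the straight leg's axis that lies on the stud's axis when the clip is home. Straight leg: x = -19 to 35.5 mm at y = 0. The sprung bowed leg lies on the +y side and bows round the origin. Pressed on stud or heater with over 25 N the clip counts as rammed
- clip_grip (a point): Centre of the clip's grip loop (clip x = -36, y = 4.5 mm), a rounded eye from x = -54 to -19 mm. Its two outer sides are straight and parallel to x from x = -46 to -26 mm, 24 mm apart outside: grip it across y, level, with 20 N or more so that it does not slip or tilt
- clip_throat (a point): Axis of the bowed leg at its throat (clip x = 12.5, y = 7.1 mm); beyond it the leg flares to x = 25, y = 15 mm. Pushed along x, the flare meets the stud about 23 mm before home; the push rises to about 6 to 13 N as the throat rides over, then the clip snaps home, and a solid stop follows within about 1 mm
- clip_tip (a point): Flat, square-cut end of the clip's straight leg, 35.5 mm ahead of the clip's origin
- clip_leg (a joint): Opening angle of the clip's bowed leg, rad: 0 = relaxed, up to about 0.2 while the throat rides over the stud, under 0.08 when it hugs the stud at home
- jar: Bystander: glass jar with blue cap, 52 mm diameter, 65 mm high, origin at the centre of its underside
- tipbox: Bystander: blue and clear pipette tip box 85 x 60 x 52 mm, origin at the centre of its underside
- wrench: Bystander: small steel wrench 130 mm long lying along its x axis
There are look-alikes about, which are no part of the job. There is more than one size of the fixture; the job needs the smallest. Leave any purple look-alike of the clip alone.

How it is judged:
By the outcome, as a careful person would: the job done as asked, in the order asked, and still so for the second after the job is handed in, with the robot touching nothing.
It also fails if it takes over 64 s, if anything falls off the work surface, if the arm or the gripper's body presses on something with over 40 N, if the wrist force passes 120 N, or if a joint passes its speed limit or range.

## Robot

A 6-joint arm with a two-finger parallel gripper is mounted at the origin on the work surface. World frame = base frame: x ahead of the robot, y to its left, z up, the work surface at z = 0. Lengths are in m, angles in rad, forces in N, time in s.
With the tool pointing down it reaches from about 0.425 to 0.95 m from the base axis. Payload 14.7 kg.
Tool frame: the origin (TCP) lies at the very end of the fingers, on their centre line; the grasp point (between the pads) lies 19 mm behind it (bot.grasp_offset is the distance from the TCP to the grasp point, in m); z points along the fingers, y is the direction in which the jaws open and shut (so a half turn about z gives the same grasp; the last joint's range is limited). The gripper opens to 85 mm and grips with 20 to 120 N. Pads are 22 mm wide; open, the fingers measure 114 mm over their backs; the gripper's body (76 mm by 85 mm) begins 54 mm behind the grasp point. The pads swing forward as they close: fully open they stand 13 mm farther back than shut.
Start: joints at [-1.253, 0.48, 1.596, -0, 1.065, -0.047], TCP at [0.232, -0.607, 0.231] pointing down, gripper open.
Joint ranges: [-2.75, 2.75], [-0.82, 2.05], [0.23, 2.67], [-1.56, 4.7], [0.09, 2.69], [-2.92, 2.92]. Speed limits (rad/s): [1.89, 1.89, 2.39, 3.01, 3.01, 3.01].

## Interface

Orientations are given as a unit quaternion [w, x, y, z].
In Python, from station import status, cams, job, bot gives the robot as it stands. The module is installed in compiled form; this text tells all that it offers.
- The arm moves only by the tool carry_out, never from a script. Its argument "increments" is text: rows parted by semicolons, each of 7 numbers parted by spaces: the shift along the tool's x, y, z in units of 25 mm (1.0 is 25 mm), then the turn, a rotation vector about the tool's x, y, z in units of 0.1 rad (1.0 is 0.1 rad), then the opening in per cent of the stroke, from 0 (shut) to 100 (fully open). A call has exactly 8 rows; each row shifts and turns the pose as measured when the row begins, along the tool's axes as they then stand; what a row does not reach is not made up. A row lasts 1/10 s, in which the tool goes at most 50 mm and 8.59 degrees, less where a joint would pass 70% of its speed; a pose out of reach is approached as far as the arm can. A call with a number of a shift or a turn outside -1 to 1 is refused whole. A call with a gripper value outside its range is refused whole. The fingers move at their own pace and stop on an object; "newtons" is the grip in N (left out, the last holds). Time passes only in rows, so rows that do not move let the fingers close, or fill a call up. It gives the time, the measured TCP pose, the force and the opening at its end, in the units of the state.
- status.get_state(): the state, without advancing time (a new reading comes with each control period).
- cams.grab_frame(name): name is "scene" or "side" or "wrist"; returns a dict with "img" (384x512x3 uint8, blue, green, red), "fx", "fy", "cx", "cy" (pixels), "pose" (4x4, takes a point from camera to world coordinates). Camera axes: x right, y down, z forward; pixel columns grow to the right and rows downward; lengths in m; the calibration is good to about 2 mm. A picture is of the moment at which its call begins. There is no depth.
- job.job_done(): hands the job in, once; it reports no verdict.
The state is a dict: "clock": time; "qpos": joint angles; "qd": joint speeds; "joint_efforts": joint torques, N m; "tcp_pos": TCP position; "eef_rot": TCP orientation; "force": force on the tool from outside, world axes, zero at the start; "moment": the same for the moment, N m; "width": opening from 0.0 (shut) to 1.0 (fully open).
Only numpy, scipy, OpenCV 4.12 (cv2) and the standard library are available. Lean on these libraries where they do the work, as an engineer would, in place of code of your own. Each camera call takes 0.05 s, during which the arm holds its last target. There are 200 camera calls.

## Working session

There is one attempt and no reset: what is moved stays moved. The work goes in short steps, Python scripts to look and compute and a tool call to move; the robot and the scene stay as the last step left them, time stands still between calls to the robot, and variables do not carry over. Pictures are saved under pics/ and viewed, about 8 in all and at most 12, crops included, and the job is handed in when it is done.

Besides the shell and the picture viewer there is one more tool, called by a JSON object that holds its "name" and its "arguments", one argument or row to a line. carry_out: Moves the arm, as the interface text tells. Shifts and turns lie within -1 to 1; 1 stands for 25 mm of shift or 0.1 rad of turn. Its arguments: {"type":"object","properties":{"increments":{"type":"string"},"newtons":{"type":"number"}},"required":["increments"]}

```bash
mkdir -p pics; cat > h.py <<'E'
import numpy as np, cv2, pickle
from station import status, cams, job, bot
def grab(n,tag):
    f=cams.grab_frame(n); pickle.dump(f,open(f'pics/{tag}.pkl','wb')); cv2.imwrite(f'pics/{tag}.png',f['img']); return f
def load(tag): return pickle.load(open(f'pics/{tag}.pkl','rb'))
def ray(f,u,v):
    P=np.array(f['pose']); d=P[:3,:3]@np.array([(u-f['cx'])/f['fx'],(v-f['cy'])/f['fy'],1]); return P[:3,3],d/np.linalg.norm(d)
def onz(f,u,v,z):
    o,d=ray(f,u,v); return o+d*(z-o[2])/d[2]
def proj(f,p):
    P=np.array(f['pose']); c=P[:3,:3].T@(np.array(p)-P[:3,3]); return np.array([f['fx']*c[0]/c[2]+f['cx'],f['fy']*c[1]/c[2]+f['cy']])
def tri(*rs):
    A=sum(np.eye(3)-np.outer(d,d) for o,d in rs); b=sum((np.eye(3)-np.outer(d,d))@o for o,d in rs); return np.linalg.solve(A,b)
E
python3 - <<'E'
from h import *
fs=[grab(n,n+'0') for n in('scene','side')]
for f in fs: print(np.round(f['pose'],3).tolist(),f['fx'])
cv2.imwrite('pics/both.png',np.vstack([cv2.resize(f['img'],(400,300)) for f in fs]))
print(status.get_state())
E
```

```text
[[0.727, 0.431, -0.535, 0.997], [0.687, -0.457, 0.566, -0.558], [-0.0, -0.778, -0.628, 0.637], [0.0, 0.0, 0.0, 1.0]] 384.8628463639918
[[-0.815, -0.403, 0.417, -0.032], [-0.58, 0.564, -0.588, 0.745], [0.002, -0.721, -0.693, 0.988], [0.0, 0.0, 0.0, 1.0]] 442.9182890725576
{'clock': 0.1, 'qpos': array([-1.25259601e+00,  4.80739899e-01,  1.59681923e+00, -1.85414102e-05,
        1.06511018e+00, -4.66000258e-02]), 'qd': array([ 1.74731043e-03, -2.87578185e-03, -1.64734546e-03, -1.32346421e-04,
        1.21172697e-05,  7.86466968e-04]), 'joint_efforts': array([ 1.37898754e-03, -9.52256298e+01, -4.31041789e+01,  1.74758981e-05,
        5.27215772e-03, -3.70124087e-05]), 'tcp_pos': array([ 0.2317919 , -0.60686362,  0.23075242]), 'eef_rot': array([-5.32271787e-04,  9.83410200e-01,  1.81394843e-01, -8.09135534e-05]), 'force': array([-0.79458265, -0.26157325,  0.29433202]), 'moment': array([0.00592301, 0.0466699 , 0.06754813]), 'width': 1.000987617715186}
```

View pics/scene0.png

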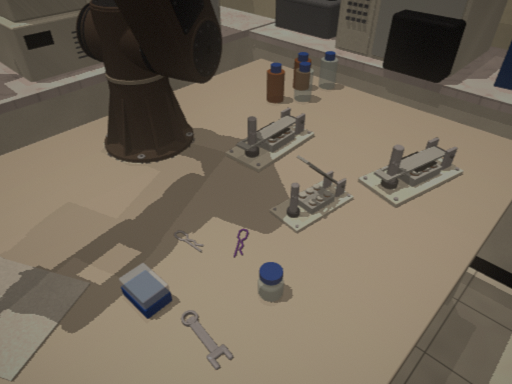

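View pics/side0.png

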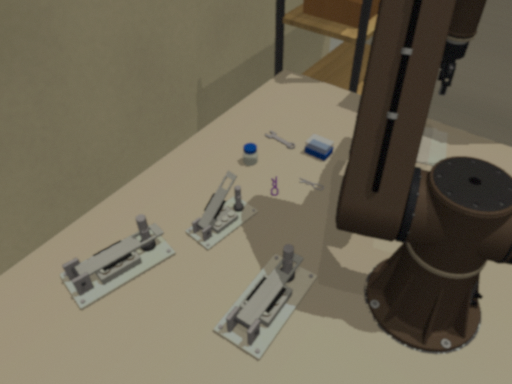

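The scene view shows three fixtures, at (271,140), (312,200) and (411,170). Only the middle one has its bar up, and it looks smallest. The steel clip is at (188,241) and the purple look-alike at (241,241). I'll enlarge the middle fixture and the clip to confirm.

```bash
python3 - <<'E'
from h import *
a=load('scene0');b=load('side0')
c=lambda f,x,y,w,h,s: cv2.resize(f['img'][y:y+h,x:x+w],None,fx=s,fy=s,interpolation=cv2.INTER_CUBIC)
A=c(a,265,150,100,75,4);B=c(b,180,165,100,75,4);C=c(a,165,222,100,75,4);D=c(b,265,160,100,75,4)
im=np.vstack([np.hstack([A,B]),np.hstack([C,D])]); im=np.clip(im.astype(float)*1.5,0,255).astype(np.uint8)
cv2.imwrite('pics/crop1.png',im)
E
```

```text
(no output)
```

View pics/crop1.png

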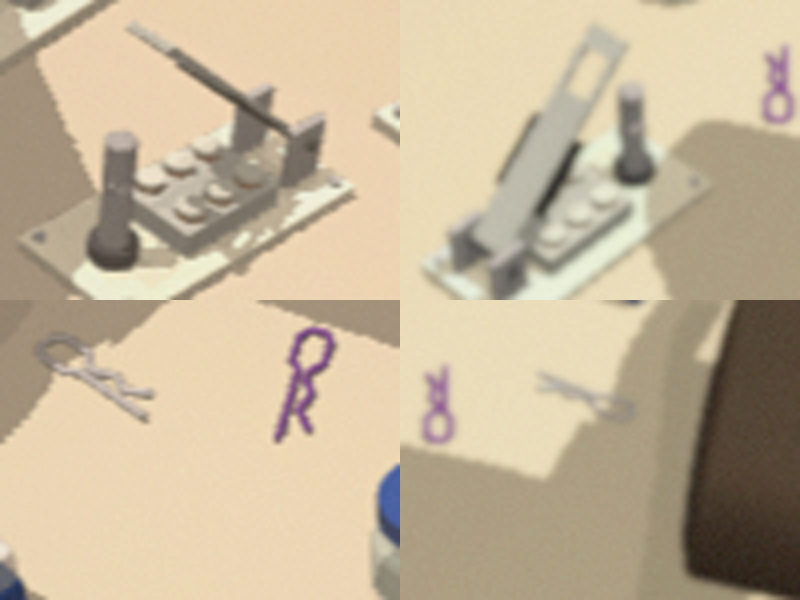

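Crop: A and B are the middle fixture, with its bar up and the plate corners visible. C and D are the steel clip, with its grip loop up-left in the scene view, next to the purple one. Next I compute positions and check the plate size.

```bash
python3 - <<'E'
from h import *
a=load('scene0');b=load('side0'); np.set_printoptions(precision=4,suppress=True)
L=onz(a,270,209.5,.01);R=onz(a,353,197.5,.01);print('scene L,R corner',L,R,np.linalg.norm(L-R),'diag expect .228')
L2=onz(b,257,210.5,.01);R2=onz(b,186,232,.01);print('side corner',L2,R2)
T=tri(ray(a,295,184.5),ray(b,237.5,187.5));print('studtop',T)
print('bar end',tri(ray(a,297.5,156.8),ray(b,232.8,173.8)))
for n,u,v in [('looptopleft',165+38/4,222+50/4),('tip straight',165+148/4,222+118/4),('flare',165+153/4,222+95/4),('neck',165+90/4,222+62/4)]: print(n,onz(a,u,v,.0025))
for n,u,v in [('tip',265+138/4,160+75/4),('loop',265+232/4,160+112/4)]: print(n,onz(b,u,v,.0025))
for n,u,v in [('jar',271,273),('box',145,282),('wrench',205,338)]: print(n,onz(a,u,v,.05 if n!='wrench' else 0))
# other fixture sizes: plate left/right corners
print(np.linalg.norm(onz(a,227,150,.01)-onz(a,316,130,.01)),np.linalg.norm(onz(a,360,178,.01)-onz(a,463,170,.01)))
E
```

```text
scene L,R corner [ 0.5256 -0.0054  0.01  ] [0.6502 0.1774 0.01  ] 0.22120144255921648 diag expect .228
side corner [ 0.5219 -0.001   0.01  ] [0.639  0.1883 0.01  ]
studtop [0.5739 0.0239 0.097 ]
bar end [0.5693 0.0392 0.1641]
looptopleft [ 0.4169 -0.219   0.0025]
tip straight [ 0.5048 -0.2099  0.0025]
flare [ 0.4934 -0.1965  0.0025]
neck [ 0.4468 -0.2043  0.0025]
tip [ 0.497  -0.205   0.0025]
loop [ 0.4116 -0.2116  0.0025]
jar [ 0.6828 -0.1807  0.05  ]
box [ 0.5228 -0.3619  0.05  ]
wrench [ 0.6689 -0.3433 -0.    ]
0.3122949908765924 0.3026325927088935
```

Size check: the middle fixture's plate diagonal is about 0.22 m (0.228 m expected), against about 0.30–0.31 m for the others. So the middle one is the target.

```bash
cat >> h.py <<'E'
from scipy.spatial.transform import Rotation as Ro
def need(p,yaw=None,n=8):
    s=status.get_state(); w,x,y,z=s['eef_rot']; M=Ro.from_quat([x,y,z,w]).as_matrix()
    d=M.T@(np.array(p)-s['tcp_pos'])/.025
    cur=np.arctan2(M[1,0],M[0,0]); 
    tx=np.array([np.cos(cur if yaw is None else yaw),np.sin(cur if yaw is None else yaw),0]); tz=np.array([0,0,-1.]); W=np.c_[tx,np.cross(tz,tx),tz]
    r=Ro.from_matrix(M.T@W).as_rotvec()/.1
    print('t',round(s['clock'],2),'tcp',np.round(s['tcp_pos'],4),'yaw',round(np.degrees(cur),2),'F',np.round(s['force'],1),'w',round(s['width'],3))
    print('shift units',np.round(d,3),'rot units',np.round(r,3))
E
python3 - <<'E'
from h import *
print(bot.grasp_offset,[x for x in dir(bot) if x[0]!='_'])
a=load('scene0'); print('other fixture stud base',onz(a,252,152,.02), 'right',onz(a,390,182,.02))
need([.44,-.24,.23],np.radians(5))
E
```

```text
0.0187 ['MotionError', 'grasp_offset']
other fixture stud base [0.32005022 0.14486594 0.02      ] right [0.69200359 0.29056581 0.02      ]
t 0.1 tcp [ 0.2318 -0.6069  0.2308] yaw 20.9 F [-0.8 -0.3  0.3] w 1.001
shift units [ 13.016 -10.737   0.042] rot units [-1.100e-02  1.000e-03  2.775e+00]
```

{"name": "carry_out", "arguments": {
  "increments": "0.9 -0.74 0 0 0 0 100;0.9 -0.74 0 0 0 0 100;0.9 -0.74 0 0 0 0 100;0.9 -0.74 0 0 0 0 100;0.9 -0.74 0 0 0 0 100;0.9 -0.74 0 0 0 0 100;0.9 -0.74 0 0 0 0 100;0.9 -0.74 0 0 0 0 100"
}}

```text
clock: 0.9
tcp_pos: [0.3482, -0.3988, 0.228]
eef_rot: [-0.002, 0.984, 0.179, -0.001]
force: [0.1, -0.1, 0.1]
width: 0.997
```

{"name": "carry_out", "arguments": {
  "increments": "0.9 -0.74 0 0 0 0 100;0.9 -0.74 0 0 0 0 100;0.9 -0.74 0 0 0 0 100;0.9 -0.74 0 0 0 0 100;0.9 -0.74 0 0 0 0 100;0 0 0 0 0 0.92 100;0 0 0 0 0 0.92 100;0 0 0 0 0 0.92 100"
}}

```text
clock: 1.7
tcp_pos: [0.4238, -0.2622, 0.227]
eef_rot: [-0.004, 0.999, 0.04, -0.002]
force: [-0.1, -0.0, 0.1]
width: 0.998
```

```bash
python3 - <<'E'
from h import *
f=grab('wrist','w1');print(np.round(f['pose'],3).tolist(),f['fx'])
need([.44,-.24,.23],np.radians(5)); need([.58,.075,.23],np.radians(-7))
E
```

```text
[[0.08, -0.958, -0.275, 0.492], [-0.997, -0.079, -0.015, -0.258], [-0.007, 0.275, -0.961, 0.369], [0.0, 0.0, 0.0, 1.0]] 307.8668072171846
t 1.75 tcp [ 0.4238 -0.2623  0.227 ] yaw 4.24 F [-0.5  1.7 -0.4] w 1.001
shift units [ 0.713 -0.843 -0.116] rot units [-0.073  0.044 -0.133]
t 1.75 tcp [ 0.4238 -0.2623  0.227 ] yaw 4.24 F [-0.5  1.7 -0.4] w 1.001
shift units [  7.229 -12.995  -0.057] rot units [-0.068  0.051  1.961]
```

View pics/w1.png

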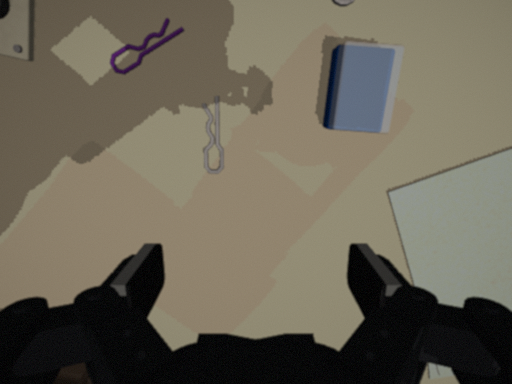

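Wrist view: the steel clip's tip is at (217,97), its loop end at (213,173), and the bowed leg is on the left (world +y). The purple clip is separate at (145,50). Now to above the bar.

```bash
python3 - <<'E'
from h import *
f=load('w1')
for n,u,v in [('tip',217.5,97),('loopend',213,173.5),('loopL',205,158),('loopR',223,158)]: print(n,np.round(onz(f,u,v,.0025),4))
E
```

```text
tip [ 0.499  -0.2118  0.0025]
loopend [ 0.4099 -0.2105  0.0025]
loopL [ 0.4281 -0.2001  0.0025]
loopR [ 0.4299 -0.2217  0.0025]
```

{"name": "carry_out", "arguments": {
  "increments": "0.48 -0.87 0 0 0 0 0;0.48 -0.87 0 0 0 0 0;0.48 -0.87 0 0 0 0 0;0.48 -0.87 0 0 0 0 0;0.48 -0.87 0 0 0 0 0;0.48 -0.87 0 0 0 0 0;0.48 -0.87 0 0 0 0 0;0.48 -0.87 0 0 0 0 0"
}}

```text
clock: 2.55
tcp_pos: [0.5067, -0.0774, 0.2266]
eef_rot: [-0.004, 0.999, 0.042, -0.003]
force: [0.4, -0.7, -0.3]
width: -0.001
```

{"name": "carry_out", "arguments": {
  "increments": "0.48 -0.87 0 0 0 0 0;0.48 -0.87 0 0 0 0 0;0.48 -0.87 0 0 0 0 0;0.48 -0.87 0 0 0 0 0;0.48 -0.87 0 0 0 0 0;0 0 0 0 0 0.65 0;0 0 0 0 0 0.65 0;0 0 0 0 0 0.65 0"
}}

```text
clock: 3.35
tcp_pos: [0.5586, 0.0443, 0.2254]
eef_rot: [-0.004, 0.999, -0.048, -0.005]
force: [-0.1, -0.1, -0.8]
width: -0.001
```

```bash
python3 - <<'E'
from h import *
need([.58,.075,.15],np.radians(-7))
f=grab('wrist','w2'); a=grab('scene','scene1')
A=a['img'][130:230,240:373]
cv2.imwrite('pics/v2.png',np.hstack([f['img'][:300,:400],cv2.resize(A,(399,300),interpolation=cv2.INTER_CUBIC)]))
E
```

```text
t 3.35 tcp [0.5586 0.0443 0.2254] yaw -5.5 F [-0.1 -0.1 -0.8] w -0.001
shift units [ 0.765 -1.285  3.015] rot units [-0.065  0.108  0.261]
```

View pics/v2.png

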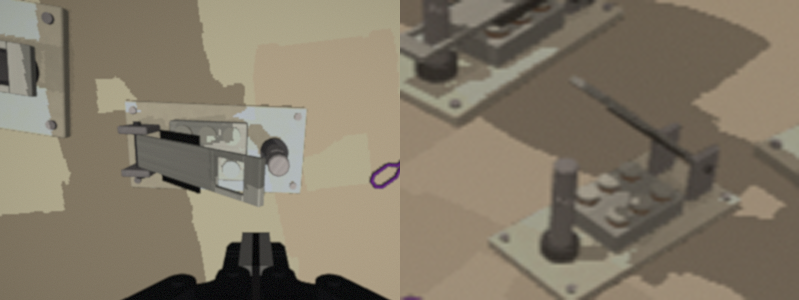

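The wrist view shows the whole fixture: stud top at (279,165), plate corners near (126,101), (306,106) and (302,193), and bar free end near (258,180).

```bash
python3 - <<'E'
from h import *
f=load('w2');a=load('scene1'); np.set_printoptions(precision=4,suppress=True)
g=cv2.cvtColor(f['img'],cv2.COLOR_BGR2GRAY)
c={k:onz(f,*uv,.01) for k,uv in dict(A=(126,101),B=(306.5,106),C=(302,193.5)).items()}
print(c); print('AB',np.linalg.norm(c['A']-c['B']),'BC',np.linalg.norm(c['B']-c['C']))
d=c['A']-c['B'];print('yaw from long',np.degrees(np.arctan2(d[1],d[0]))-90); d=c['B']-c['C'];print('yaw short',np.degrees(np.arctan2(d[1],d[0])))
s=(240+167/3,130+165/3); print(s)
for T in [tri(ray(f,279,165),ray(a,*s))]: print('studtop',T)
for z in (.085,.095,.105): print(z,onz(f,279,165,z))
# from plate: stud = C + R(50? )
y=np.radians(-6.5);
# end caps of bar
E
```

```text
{'A': array([0.6454, 0.1812, 0.01  ]), 'B': array([ 0.6208, -0.018 ,  0.01  ]), 'C': array([ 0.5201, -0.0076,  0.01  ])}
AB 0.20069575368199763 BC 0.10128526780487039
yaw from long -7.023698910028301
yaw short -5.892844064420566
(295.6666666666667, 185.0)
studtop [0.5759 0.0226 0.0978]
0.085 [0.5722 0.0213 0.085 ]
0.095 [0.5742 0.0219 0.095 ]
0.105 [0.5761 0.0224 0.105 ]
```

{"name": "carry_out", "arguments": {
  "increments": "0.4 -0.65 0 0 0 0.13 0;0.4 -0.65 0.2 0 0 0.13 0;0 0 0.8 0 0 0 0;0 0 0.8 0 0 0 0;0 0 0.5 0 0 0 0;0 0 0.5 0 0 0 0;0 0 0.4 0 0 0 0;0 0 0.4 0 0 0 0"
}}

```text
clock: 4.25
tcp_pos: [0.5828, 0.0748, 0.133]
eef_rot: [-0.004, 0.999, -0.052, -0.004]
force: [-0.4, 0.4, 0.8]
width: -0.002
```

```bash
python3 - <<'E'
from h import *
need([.5807,.0766,.048],np.radians(-6.5))
E
```

```text
t 4.25 tcp [0.5828 0.0748 0.133 ] yaw -5.91 F [-0.4  0.4  0.8] w -0.002
shift units [-0.062 -0.039  3.401] rot units [-0.068  0.079  0.102]
```

{"name": "carry_out", "arguments": {
  "increments": "0 0 0.4 0 0 0 0;0 0 0.4 0 0 0 0;0 0 0.4 0 0 0 0;0 0 0.4 0 0 0 0;0 0 0.4 0 0 0 0;0 0 0.4 0 0 0 0;0 0 0.3 0 0 0 0;0 0 0.3 0 0 0 0"
}}

```text
clock: 5.05
tcp_pos: [0.5804, 0.0455, 0.0637]
eef_rot: [0.013, 0.999, -0.046, -0.004]
force: [1.2, 17.6, 16.4]
width: 0.002
```

```bash
python3 - <<'E'
from h import *
need([.5807,.0766,.044],np.radians(-6.5))
E
```

```text
t 5.05 tcp [0.5804 0.0455 0.0637] yaw -5.33 F [ 1.2 17.6 16.4] w 0.002
shift units [-0.098 -1.261  0.755] rot units [0.258 0.059 0.206]
```

```bash
python3 - <<'E'
from h import *
b=grab('side','side2'); a=grab('scene','scene2')
c=lambda f,x,y,w,h,s: cv2.resize(f['img'][y:y+h,x:x+w],None,fx=s,fy=s,interpolation=cv2.INTER_CUBIC)
cv2.imwrite('pics/v3.png',np.clip(1.4*np.hstack([c(a,265,130,80,100,5),c(b,180,140,80,100,5)]).astype(float),0,255).astype(np.uint8))
E
```

```text
(no output)
```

View pics/v3.png

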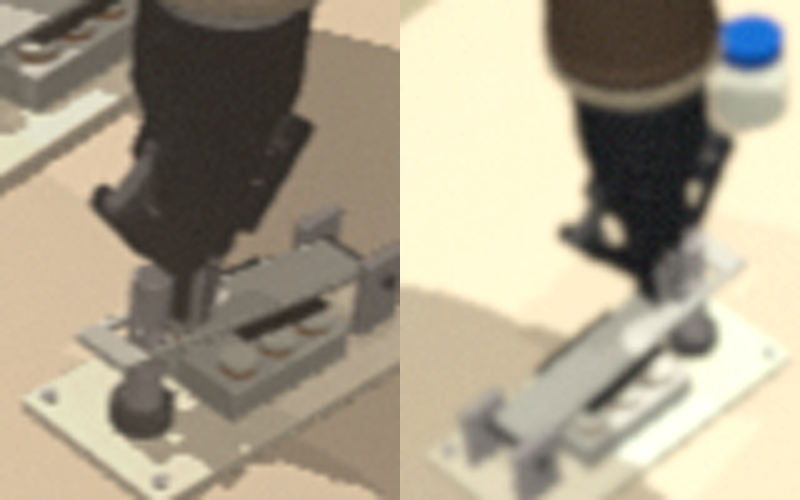

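The view shows the closed fingers caught in the bar's window, between the stud at (150,290) and the window edge. The bar is nearly down. I'll back out upward, shift toward the hinge, and press there.

{"name": "carry_out", "arguments": {
  "increments": "0 0 -0.2 0 0 0 0;0 0 -0.5 0 0 0 0;0 0 -0.8 0 0 0 0;0 0 -0.8 0 0 0 0;0 0 0 0.25 0 0.2 0;0 -0.9 0 0 0 0 0;0 -0.9 0 0 0 0 0;0 0 0 0 0 0 0"
}}

```text
clock: 5.95
tcp_pos: [0.5878, 0.0924, 0.1277]
eef_rot: [-0.001, 0.998, -0.057, -0.001]
force: [0.4, -0.8, -0.3]
width: -0.002
```

```bash
python3 - <<'E'
from h import *
need([.5825,.092,.046],np.radians(-6.5))
E
```

```text
t 5.95 tcp [0.5878 0.0924 0.1277] yaw -6.5 F [ 0.4 -0.8 -0.3] w -0.002
shift units [-0.203  0.041  3.27 ] rot units [-0.01   0.015  0.001]
```

{"name": "carry_out", "arguments": {
  "increments": "-0.2 0 0.5 0 0 0 0;0 0 0.5 0 0 0 0;0 0 0.5 0 0 0 0;0 0 0.5 0 0 0 0;0 0 0.4 0 0 0 0;0 0 0.3 0 0 0 0;0 0 0.2 0 0 0 0;0 0 0.15 0 0 0 0"
}}

```text
clock: 6.75
tcp_pos: [0.5842, 0.0914, 0.0485]
eef_rot: [-0.0, 0.998, -0.056, 0.001]
force: [-0.3, -1.5, 2.5]
width: 0.002
```

```bash
python3 - <<'E'
from h import *
need([.5825,.092,.042],np.radians(-6.5))
E
```

```text
t 6.75 tcp [0.5842 0.0914 0.0485] yaw -6.46 F [-0.3 -1.5  2.5] w 0.002
shift units [-0.069 -0.015  0.26 ] rot units [-0.008 -0.01   0.008]
```

Smooth closing (2.5 N). I'll press the last few mm until the stop.

{"name": "carry_out", "arguments": {
  "increments": "0 0 0.08 0 0 0 0;0 0 0.08 0 0 0 0;0 0 0.08 0 0 0 0;0 0 0.08 0 0 0 0;0 0 0.08 0 0 0 0;0 0 0.08 0 0 0 0;0 0 0.08 0 0 0 0;0 0 0 0 0 0 0"
}}

```text
clock: 7.55
tcp_pos: [0.5845, 0.0914, 0.0447]
eef_rot: [-0.001, 0.998, -0.056, 0.003]
force: [-0.1, -0.2, -0.5]
width: 0.0
```

```bash
python3 - <<'E'
from h import *
need([.5825,.092,.042],np.radians(-6.5))
E
```

```text
t 7.55 tcp [0.5845 0.0914 0.0447] yaw -6.42 F [-0.1 -0.2 -0.5] w 0.0
shift units [-0.083 -0.014  0.106] rot units [-0.014 -0.05   0.014]
```

{"name": "carry_out", "arguments": {
  "increments": "0 0 0.15 0 0 0 0;0 0 0.15 0 0 0 0;0 0 0.15 0 0 0 0;0 0 0.2 0 0 0 0;0 0 0.2 0 0 0 0;0 0 0.2 0 0 0 0;0 0 0.2 0 0 0 0;0 0 0.2 0 0 0 0"
}}

```text
clock: 8.35
tcp_pos: [0.5855, 0.0916, 0.0427]
eef_rot: [-0.001, 0.998, -0.055, 0.009]
force: [-30.8, -5.9, 104.5]
width: -0.0
```

```bash
python3 - <<'E'
from h import *
need([.5825,.092,.15],np.radians(-6.5))
E
```

```text
t 8.35 tcp [0.5855 0.0916 0.0427] yaw -6.33 F [-30.8  -5.9 104.5] w -0.0
shift units [-0.044 -0.018 -4.292] rot units [-0.034 -0.176  0.031]
```

The bar is at its stop (z ≈ 43–44 mm), but that press was harder than wanted, so I'm backing off at once. Contact stiffness is about 20 N per mm of commanded step. Next I feel the stud's top with the closed fingertips, using tiny steps.

{"name": "carry_out", "arguments": {
  "increments": "0 0 -0.3 0 0 0 0;0 0 -0.8 0 0 0 0;0 0 -0.9 0 0 0 0;0 0 -0.9 0 0 0 0;0 0 -0.6 0 0 0 0;0 0 0 0 -0.17 0 0;0 0.9 0 0 0 0 0;0 0.9 0 0 0 0 0"
}}

```text
clock: 9.15
tcp_pos: [0.5805, 0.0487, 0.1362]
eef_rot: [-0.003, 0.999, -0.053, 0.003]
force: [1.4, 0.0, 0.6]
width: 0.002
```

```bash
python3 - <<'E'
from h import *
need([.5745,.022,.102],np.radians(-6.5))
E
```

```text
t 9.15 tcp [0.5805 0.0487 0.1362] yaw -6.13 F [1.4 0.  0.6] w 0.002
shift units [-0.132  1.095  1.359] rot units [-0.058 -0.055  0.065]
```

{"name": "carry_out", "arguments": {
  "increments": "-0.1 0.5 0 0 0 0 0;0 0.5 0 0 0 0 0;0 0 0.4 0 0 0 0;0 0 0.35 0 0 0 0;0 0 0.15 0 0 0 0;0 0 0.1 0 0 0 0;0 0 0.08 0 0 0 0;0 0 0.08 0 0 0 0"
}}

```text
clock: 9.95
tcp_pos: [0.5742, 0.0228, 0.1018]
eef_rot: [-0.003, 0.999, -0.054, 0.001]
force: [0.1, 0.3, -0.1]
width: -0.001
```

```bash
python3 - <<'E'
from h import *
need([.5745,.022,.097],np.radians(-6.5))
E
```

```text
t 9.95 tcp [0.5742 0.0228 0.1018] yaw -6.2 F [ 0.1  0.3 -0.1] w -0.001
shift units [0.016 0.033 0.19 ] rot units [-0.06  -0.01   0.052]
```

{"name": "carry_out", "arguments": {
  "increments": "0 0 0.06 0 0 0 0;0 0 0.06 0 0 0 0;0 0 0.06 0 0 0 0;0 0 0.06 0 0 0 0;0 0 0.06 0 0 0 0;0 0 0.06 0 0 0 0;0 0 0.06 0 0 0 0;0 0 0.06 0 0 0 0"
}}

```text
clock: 10.75
tcp_pos: [0.5745, 0.0232, 0.0989]
eef_rot: [-0.003, 0.999, -0.053, 0.003]
force: [-10.0, -0.7, 27.8]
width: -0.003
```

{"name": "carry_out", "arguments": {
  "increments": "0 0 0.06 0 0 0 0;0 0 0.06 0 0 0 0;0 0 0.06 0 0 0 0;0 0 0.06 0 0 0 0;0 0 0.06 0 0 0 0;0 0 0.06 0 0 0 0;0 0 0.06 0 0 0 0;0 0 0.06 0 0 0 0"
}}

```text
clock: 11.55
tcp_pos: [0.5745, 0.0232, 0.0988]
eef_rot: [-0.003, 0.999, -0.053, 0.006]
force: [-9.1, -0.9, 27.3]
width: 0.001
```

Stud top felt at z ≈ 0.099, so the hole is at z ≈ 0.069, which agrees with triangulation (0.097–0.098). Now to the clip.

{"name": "carry_out", "arguments": {
  "increments": "0 0 -0.4 0 0 0 0;0 0 -0.9 0 0 0 0;0 0 -0.9 0 0 0 0;-0.43 0.88 0 0 0 0 0;-0.43 0.88 0 0 0 0 0;-0.43 0.88 0 0 0 0 0;-0.43 0.88 0 0 0 0 0;-0.43 0.88 0 0 0 0 50"
}}

```text
clock: 12.35
tcp_pos: [0.5102, -0.0818, 0.1584]
eef_rot: [-0.003, 0.999, -0.051, 0.009]
force: [0.3, -0.3, 0.1]
width: 0.156
```

{"name": "carry_out", "arguments": {
  "increments": "-0.43 0.88 0 0 0 0 50;-0.43 0.88 0 0 0 0 50;-0.43 0.88 0 0 0 0 50;-0.43 0.88 0 0 0 0 50;-0.43 0.88 0 0 0 0 50;-0.43 0.88 0 0 0 0 50;0 0 0 0 0 -0.8 50;0 0 0 0 0 -0.75 50"
}}

```text
clock: 13.15
tcp_pos: [0.4293, -0.2144, 0.1597]
eef_rot: [-0.0, 1.0, 0.027, 0.012]
force: [1.1, -0.4, -0.1]
width: 0.503
```

```bash
python3 - <<'E'
from h import *
need([.4276,-.2107,.05],np.radians(2.7))
f=grab('wrist','w3'); s=status.get_state()
b=grab('side','side3');a=grab('scene','scene3')
c=lambda f,x,y,w,h,s: cv2.resize(f['img'][y:y+h,x:x+w],None,fx=s,fy=s,interpolation=cv2.INTER_CUBIC)
W=f['img']; cv2.imwrite('pics/v4.png',np.hstack([W,np.vstack([c(a,265,155,96,64,3),c(b,185,165,96,64,3)])]))
E
```

```text
t 13.15 tcp [ 0.4293 -0.2144  0.1597] yaw 3.09 F [ 1.1 -0.4 -0.1] w 0.503
shift units [-0.166 -0.153  4.387] rot units [-0.    -0.247  0.067]
```

View pics/v4.png

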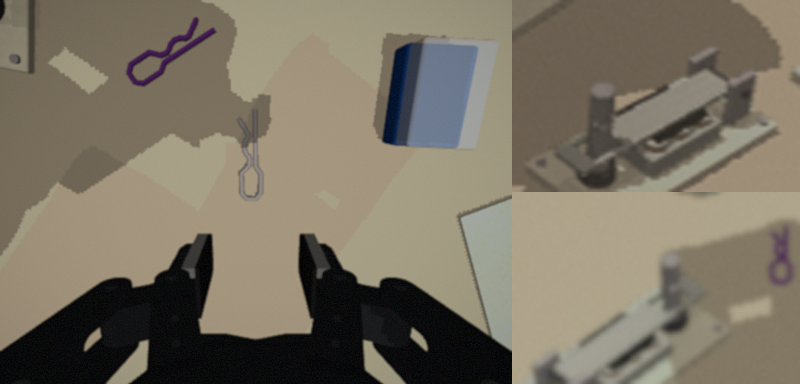

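The bar lies flat. In the wrist view the clip's tip is at (254.5,110), its loop end at (250,200), and its loop sides at x ≈ 240 and 262.

```bash
python3 - <<'E'
from h import *
f=load('w3'); g=cv2.cvtColor(f['img'],cv2.COLOR_BGR2GRAY).astype(int); np.set_printoptions(precision=4,suppress=True)
for n,u,v in [('tip',254.5,110),('loopend',250,200),('L',240,183),('R',262,183)]: print(n,onz(f,u,v,.0025))
h=cv2.cvtColor(f['img'],cv2.COLOR_BGR2HSV)
for v in (118,150,178,184,190): print(v,h[v,232:270,1].tolist())
E
```

```text
tip [ 0.4991 -0.2103  0.0025]
loopend [ 0.4111 -0.2104  0.0025]
L [ 0.4281 -0.1996  0.0025]
R [ 0.4293 -0.2215  0.0025]
118 [61, 60, 60, 61, 57, 55, 39, 34, 34, 47, 56, 61, 61, 60, 60, 56, 62, 61, 61, 60, 45, 24, 19, 13, 17, 33, 57, 61, 61, 56, 61, 61, 60, 63, 61, 59, 61, 63]
150 [62, 59, 59, 59, 58, 59, 60, 63, 59, 61, 43, 20, 16, 18, 26, 43, 58, 60, 61, 62, 55, 32, 17, 16, 15, 36, 56, 59, 58, 60, 61, 58, 59, 61, 60, 59, 59, 59]
178 [59, 61, 60, 62, 58, 62, 55, 38, 21, 16, 19, 27, 54, 60, 61, 60, 59, 60, 59, 60, 61, 59, 60, 58, 59, 59, 38, 21, 16, 18, 29, 52, 59, 60, 60, 58, 58, 60]
184 [60, 59, 59, 59, 60, 59, 59, 37, 24, 14, 15, 31, 51, 57, 60, 61, 59, 59, 60, 59, 60, 60, 59, 61, 61, 57, 32, 17, 15, 18, 29, 52, 59, 60, 61, 59, 58, 61]
190 [60, 58, 58, 59, 61, 61, 58, 43, 21, 18, 20, 29, 50, 59, 62, 59, 60, 59, 60, 60, 59, 60, 59, 62, 57, 59, 33, 17, 18, 17, 31, 52, 60, 60, 60, 61, 60, 60]
```

```bash
python3 - <<'E'
from h import *
f=load('w3'); h=cv2.cvtColor(f['img'],cv2.COLOR_BGR2HSV)[...,1].astype(float)
P=[]
for v in range(113,152,2):
    w=np.clip(52-h[v,250:262],0,None); u=250+(w*np.arange(12)).sum()/w.sum(); P.append(onz(f,u,v,.0025)[:2])
P=np.array(P); vx,vy,x0,y0=cv2.fitLine(P.astype(np.float32),cv2.DIST_HUBER,0,.01,.01).ravel()
d=np.array([vx,vy])*np.sign(vx); print('yaw leg',np.degrees(np.arctan2(d[1],d[0])),x0,y0)
S={}
for nm,lo,hi in (('L',236,246),('R',256,266)):
    Q=[]
    for v in range(174,191,2):
        w=np.clip(52-h[v,lo:hi],0,None); Q.append(onz(f,lo+(w*np.arange(hi-lo)).sum()/w.sum(),v,.0025)[:2])
    Q=np.array(Q); S[nm]=Q; q=cv2.fitLine(Q.astype(np.float32),cv2.DIST_HUBER,0,.01,.01).ravel(); print(nm,'yaw',np.degrees(np.arctan(q[1]/q[0])),Q.mean(0))
tip=onz(f,254.8,109.5,.0025)[:2]; n=np.array([-d[1],d[0]]); print('tip',tip,'grip',tip-71.5e-3*d+4.5e-3*n, 'mid sides',(S['L'].mean(0)+S['R'].mean(0))/2,'sep',np.linalg.norm(S['L'].mean(0)-S['R'].mean(0)))
print('loopend',onz(f,250.5,199,.0025))
E
```

```text
yaw leg 3.3479552 0.47403824 -0.21198654
L yaw 3.2939942 [ 0.42917365 -0.20067802]
R yaw 2.9107342 [ 0.43019452 -0.21956316]
tip [ 0.49959588 -0.21057402] grip [ 0.42795511 -0.21025727] mid sides [ 0.42968409 -0.21012059] sep 0.018912715268069268
loopend [ 0.41214777 -0.21090038  0.0025    ]
```

{"name": "carry_out", "arguments": {
  "increments": "0 0 0 0 -0.25 0 50;-0.05 -0.16 0.3 0 0 0 50;0 0 0.8 0 0 0 50;0 0 0.8 0 0 0 50;0 0 0.8 0 0 0 50;0 0 0.8 0 0 0 50;0 0 0.8 0 0 0 50;0 0 0.5 0 0 0 50"
}}

```text
clock: 14.1
tcp_pos: [0.43, -0.2071, 0.0349]
eef_rot: [0.001, 1.0, 0.022, -0.0]
force: [0.4, 0.5, 0.1]
width: 0.497
```

```bash
python3 - <<'E'
from h import *
need([.428,-.2102,.001],np.radians(3.2))
E
```

```text
t 14.1 tcp [ 0.43   -0.2071  0.0349] yaw 2.5 F [0.4 0.5 0.1] w 0.497
shift units [-0.087  0.119  1.354] rot units [ 0.021  0.003 -0.122]
```

{"name": "carry_out", "arguments": {
  "increments": "-0.12 0.15 0.2 0 0 -0.15 50;0 0 0.4 0 0 0 50;0 0 0.3 0 0 0 50;0 0 0.15 0 0 0 50;0 0 0.1 0 0 0 40;0 0 0.1 0 0 0 40;0 0 0.06 0 0 0 40;0 0 0 0 0 0 40"
}}

```text
clock: 14.9
tcp_pos: [0.4268, -0.2101, -0.0007]
eef_rot: [0.001, 1.0, 0.03, -0.001]
force: [-0.4, 1.2, 0.2]
width: 0.401
```

```bash
python3 - <<'E'
from h import *
need([.428,-.2102,.001],np.radians(3.2))
E
```

```text
t 14.9 tcp [ 0.4268 -0.2101 -0.0007] yaw 3.38 F [-0.4  1.2  0.2] w 0.401
shift units [ 0.046  0.008 -0.066] rot units [0.015 0.014 0.032]
```

{"name": "carry_out", "arguments": {
  "increments": "0.04 0 -0.1 0 0 0 40;0 0 0 0 0 0 40;0 0 0 0 0 0 20;0 0 0 0 0 0 10;0 0 0 0 0 0 10;0 0 0 0 0 0 10;0 0 0 0 0 0 10;0 0 0 0 0 0 10",
  "newtons": 45
}}

```text
clock: 15.7
tcp_pos: [0.4293, -0.2111, 0.0056]
eef_rot: [0.002, 1.0, 0.03, 0.001]
force: [-0.6, -0.0, 0.3]
width: 0.103
```

```bash
python3 - <<'E'
from h import *
need([.428,-.2102,.15],np.radians(-6.5))
E
```

```text
t 15.7 tcp [ 0.4293 -0.2111  0.0056] yaw 3.39 F [-0.6 -0.   0.3] w 0.103
shift units [-0.034 -0.012 -5.774] rot units [ 0.042 -0.029  1.726]
```

The fingers closed above the clip because the lift overshot to 5.6 mm. I'll reopen and go lower.

{"name": "carry_out", "arguments": {
  "increments": "0 0 0 0 0 0 45;0 0 0 0 0 0 45;0 0 0 0 0 0 45;0 0 0.08 0 0 0 45;0 0 0.08 0 0 0 45;0 0 0.06 0 0 0 45;0 0 0 0 0 0 45;0 0 0 0 0 0 45"
}}

```text
clock: 16.5
tcp_pos: [0.4291, -0.2109, -0.001]
eef_rot: [0.002, 1.0, 0.03, 0.001]
force: [0.3, 0.9, 0.6]
width: 0.444
```

```bash
python3 - <<'E'
from h import *
need([.428,-.2102,.000],np.radians(3.2))
f=grab('wrist','w4'); cv2.imwrite('pics/v5.png',cv2.resize(f['img'][180:384,130:390],None,fx=2.5,fy=2.5,interpolation=cv2.INTER_CUBIC))
E
```

```text
t 16.5 tcp [ 0.4291 -0.2109 -0.001 ] yaw 3.39 F [0.3 0.9 0.6] w 0.444
shift units [-0.043 -0.03  -0.039] rot units [ 0.039 -0.019  0.033]
```

View pics/v5.png

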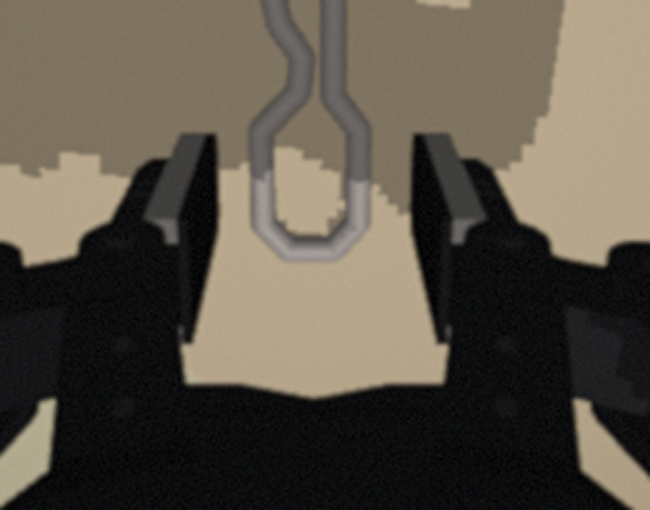

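The clip loop sits centred between the pads (650-px crop: loop sides at x = 260 and 360, pads at 215 and 415). I'll narrow to just wider than the clip, then feel for the bench gently.

{"name": "carry_out", "arguments": {
  "increments": "0 0 0 0 0 0 34;0 0 0 0 0 0 34;0 0 0 0 0 0 34;0 0 0.04 0 0 0 34;0 0 0.04 0 0 0 34;0 0 0.04 0 0 0 34;0 0 0.04 0 0 0 34;0 0 0.04 0 0 0 34"
}}

```text
clock: 17.35
tcp_pos: [0.4293, -0.2108, -0.0005]
eef_rot: [0.003, 1.0, 0.03, 0.002]
force: [-4.7, 1.9, 35.6]
width: 0.34
```

```bash
python3 - <<'E'
from h import *
need([.428,-.2102,.000],np.radians(3.2))
E
```

```text
t 17.35 tcp [ 0.4293 -0.2108 -0.0005] yaw 3.39 F [-4.7  1.9 35.6] w 0.34
shift units [-0.05  -0.029 -0.02 ] rot units [ 0.054 -0.044  0.032]
```

{"name": "carry_out", "arguments": {
  "increments": "0 0 -0.02 0 0 0 34;0 0 -0.02 0 0 0 34;0 0 0 0 0 0 20;0 0 0 0 0 0 10;0 0 0 0 0 0 10;0 0 0 0 0 0 10;0 0 0 0 0 0 10;0 0 0 0 0 0 10",
  "newtons": 45
}}

```text
clock: 18.15
tcp_pos: [0.4295, -0.2109, 0.0013]
eef_rot: [0.003, 1.0, 0.03, 0.003]
force: [-0.7, 0.7, 7.7]
width: 0.251
```

```bash
python3 - <<'E'
from h import *
need([.428,-.2102,.15],np.radians(-6.5))
E
```

```text
t 18.15 tcp [ 0.4295 -0.2109  0.0013] yaw 3.41 F [-0.7  0.7  7.7] w 0.251
shift units [-2.800e-02  2.000e-03 -5.949e+00] rot units [ 0.054 -0.055  1.729]
```

{"name": "carry_out", "arguments": {
  "increments": "0 0 -0.1 0 0 0 10;0 0 -0.3 0 0 0 10;0 0 -0.6 0 0 0 10;0 0 -0.8 0 0 0 10;0 0 -0.8 0 0 0 10;0 0 -0.8 0 0 0 10;0 0 -0.6 0 0 0 10;0 0 0 0 0 0 10"
}}

```text
clock: 18.95
tcp_pos: [0.4281, -0.2099, 0.1064]
eef_rot: [0.002, 1.0, 0.03, 0.002]
force: [0.4, -0.4, -0.7]
width: 0.25
```

```bash
python3 - <<'E'
from h import *
need([.428,-.2102,.15],np.radians(-6.5))
f=grab('wrist','w5'); b=grab('side','side5'); a=grab('scene','scene5')
c=lambda f,x,y,w,h,s: cv2.resize(f['img'][y:y+h,x:x+w],None,fx=s,fy=s,interpolation=cv2.INTER_CUBIC)
W=c(f,150,130,200,225,2)
u=proj(a,status.get_state()['tcp_pos']+[.03,0,0]);v=proj(b,status.get_state()['tcp_pos']+[.03,0,0]);print(u,v)
q=lambda f,u:c(f,max(0,int(u[0])-40),max(0,int(u[1])-28),80,56,4)
cv2.imwrite('pics/v6.png',np.hstack([W,np.vstack([q(a,u),q(b,v)])[:450,:320]]) if 1 else 0)
E
```

```text
t 18.95 tcp [ 0.4281 -0.2099  0.1064] yaw 3.4 F [ 0.4 -0.4 -0.7] w 0.25
shift units [ 0.     0.02  -1.743] rot units [ 0.043 -0.034  1.728]
[183.44032435 207.11664392] [313.01797674 158.8773066 ]Traceback (most recent call last):
  File "<stdin>", line 8, in <module>
    return _nx.concatenate(arrs, 1, dtype=dtype, casting=casting)
           ~~~~~~~~~~~~~~~^^^^^^^^^^^^^^^^^^^^^^^^^^^^^^^^^^^^^^^
ValueError: all the input array dimensions except for the concatenation axis must match exactly, but along dimension 0, the array at index 0 has size 450 and the array at index 1 has size 448
```

```bash
ls -la pics/v6.png
```

```text
ls: cannot access 'pics/v6.png': No such file or directory
```

```bash
python3 - <<'E'
from h import *
f=load('w5');b=load('side5');a=load('scene5')
c=lambda f,x,y,w,h,s: cv2.resize(f['img'][y:y+h,x:x+w],None,fx=s,fy=s,interpolation=cv2.INTER_CUBIC)
W=c(f,150,130,200,224,2)
cv2.imwrite('pics/v6.png',np.hstack([W,np.vstack([c(a,143,179,80,56,4),c(b,273,131,80,56,4)])]))
E
```

View pics/v6.png

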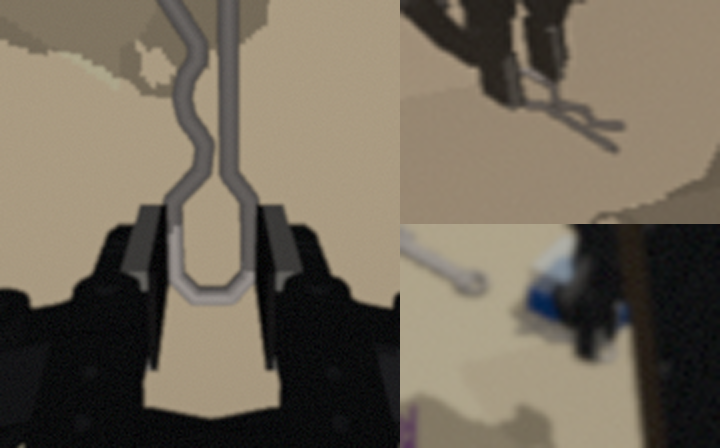

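Held: the clip stays in the jaws with its legs pointing forward (wrist crop: straight leg at x ≈ 229; scene crop: tip at (615,150)). Now the tip relative to the tool.

```bash
python3 - <<'E'
from h import *
f=load('w5');a=load('scene5'); s=status.get_state(); np.set_printoptions(precision=4,suppress=True)
h=cv2.cvtColor(f['img'],cv2.COLOR_BGR2HSV)[...,1].astype(float)
px=[]
for v in range(90,214,3):
    r=h[v,254:276]; bg=np.median(np.r_[r[:3],r[-4:]]); w=np.clip(bg-12-r,0,None); 
    if w.sum()>60: px.append((254+(w*np.arange(22)).sum()/w.sum(),v))
print(px[:4],px[-1]); col=h[90:125,264]; print(col.astype(int).tolist())
w,x,y,z=s['eef_rot']; M=Ro.from_quat([x,y,z,w]).as_matrix()
for zc in (.0,.002,.005):
    P=np.array([onz(f,u,v,s['tcp_pos'][2]+zc) for u,v in px]); q=cv2.fitLine(P[:,:2].astype(np.float32),cv2.DIST_HUBER,0,.01,.01).ravel()
    print(zc,'leg yaw',np.degrees(np.arctan(q[1]/q[0])),'y at tip end',P[0],P[-1])
E
```

```text
[(np.float64(263.3009708737864), 102), (np.float64(263.20666666666665), 105), (np.float64(263.68941979522185), 108), (np.float64(263.690625), 111)] (np.float64(262.72280701754386), 213)
[60, 62, 60, 60, 62, 62, 62, 60, 60, 59, 42, 17, 17, 17, 17, 17, 15, 19, 17, 20, 15, 12, 12, 17, 17, 15, 17, 17, 17, 12, 19, 15, 14, 19, 17]
0.0 leg yaw 4.243464 y at tip end [ 0.4988 -0.2098  0.1042] [ 0.4462 -0.213   0.1042]
0.002 leg yaw 4.2434263 y at tip end [ 0.4987 -0.2097  0.1062] [ 0.4469 -0.2129  0.1062]
0.005 leg yaw 4.2435246 y at tip end [ 0.4987 -0.2096  0.1092] [ 0.4479 -0.2127  0.1092]
```

```bash
python3 - <<'E'
from h import *
f=load('w5');a=load('scene5')
print('tip tri',tri(ray(f,263.7,100.3),ray(a,196.75,216.5)))
for p in [(227,150),(263,163),(316,130)]: print('neighbour',np.round(onz(a,*p,.01),3))
need([.475,.0373,.12],np.radians(-6.7))
E
```

```text
tip tri [ 0.49991356 -0.20936567  0.10370909]
neighbour [0.246 0.112 0.01 ]
neighbour [0.373 0.135 0.01 ]
neighbour [0.369 0.399 0.01 ]
t 19.1 tcp [ 0.427  -0.2093  0.1042] yaw 3.4 F [-0.1 -0.  -0.5] w 0.248
shift units [ 2.501 -9.731 -0.658] rot units [ 0.028 -0.006  1.763]
```

{"name": "carry_out", "arguments": {
  "increments": "0 0 -0.7 0 0 0 10;0.22 -0.86 0 0 0 0 10;0.22 -0.86 0 0 0 0 10;0.22 -0.86 0 0 0 0 10;0.22 -0.86 0 0 0 0 10;0.22 -0.86 0 0 0 0 10;0.22 -0.86 0 0 0 0 10;0.22 -0.86 0 0 0 0 10"
}}

```text
clock: 19.9
tcp_pos: [0.4532, -0.0524, 0.1149]
eef_rot: [-0.001, 1.0, 0.027, -0.005]
force: [0.5, 0.1, -0.6]
width: 0.251
```

{"name": "carry_out", "arguments": {
  "increments": "0.22 -0.86 0 0 0 0 10;0.22 -0.86 0 0 0 0 10;0.22 -0.86 0 0 0 0 10;0.1 -0.4 0 0 0 0 10;0 0 0 0 0 0.6 10;0 0 0 0 0 0.6 10;0 0 0 0 0 0.55 10;0 0 0 0 0 0 10"
}}

```text
clock: 20.7
tcp_pos: [0.4643, 0.0285, 0.1079]
eef_rot: [-0.0, 0.998, -0.061, -0.012]
force: [-0.8, 0.2, -1.1]
width: 0.252
```

```bash
python3 - <<'E'
from h import *
need([.4741,.0381,.068],np.radians(-6.7))
E
```

```text
t 20.7 tcp [0.4643 0.0285 0.1079] yaw -7.01 F [-0.8  0.2 -1.1] w 0.252
shift units [ 0.38  -0.431  1.589] rot units [ 0.014  0.233 -0.054]
```

{"name": "carry_out", "arguments": {
  "increments": "0 0 0 0 0.23 -0.05 10;0.2 -0.4 0.2 0 0 0 10;0.15 0 0.5 0 0 0 10;0 0 0.5 0 0 0 10;0 0 0.3 0 0 0 10;0 0 0 0 0 0 10;0 0 0 0 0 0 10;0 0 0 0 0 0 10"
}}

```text
clock: 21.5
tcp_pos: [0.4749, 0.0374, 0.0648]
eef_rot: [0.001, 0.998, -0.055, -0.002]
force: [-0.1, 0.5, -0.1]
width: 0.249
```

```bash
python3 - <<'E'
from h import *
need([.4741,.0381,.068],np.radians(-6.7))
E
```

```text
t 21.5 tcp [0.4749 0.0374 0.0648] yaw -6.35 F [-0.1  0.5 -0.1] w 0.249
shift units [-0.034 -0.026 -0.128] rot units [0.02  0.046 0.062]
```

{"name": "carry_out", "arguments": {
  "increments": "0 -0.02 -0.1 0 0.05 0.06 10;0 0 0 0 0 0 10;0 0 0 0 0 0 10;0 0 0 0 0 0 10;0 0 0 0 0 0 10;0 0 0 0 0 0 10;0 0 0 0 0 0 10;0 0 0 0 0 0 10"
}}

```text
clock: 22.3
tcp_pos: [0.4758, 0.0378, 0.069]
eef_rot: [0.001, 0.998, -0.059, 0.002]
force: [-0.1, 0.7, -0.6]
width: 0.251
```

```bash
python3 - <<'E'
from h import *
need([.4741,.0381,.068],np.radians(-6.7))
f=grab('wrist','w7'); a=grab('scene','scene7'); b=grab('side','side7')
c=lambda f,x,y,w,h,s: cv2.resize(f['img'][y:y+h,x:x+w],None,fx=s,fy=s,interpolation=cv2.INTER_CUBIC)
cv2.imwrite('pics/v7.png',np.hstack([c(f,170,0,170,225,2.5)[:562],np.vstack([c(a,255,165,70,56,5),c(b,215,170,70,56,5),np.zeros((2,350,3),np.uint8)])]))
E
```

```text
t 22.3 tcp [0.4758 0.0378 0.069 ] yaw -6.72 F [-0.1  0.7 -0.6] w 0.251
shift units [-0.067 -0.002  0.039] rot units [ 0.016 -0.033 -0.003]
```

View pics/v7.png

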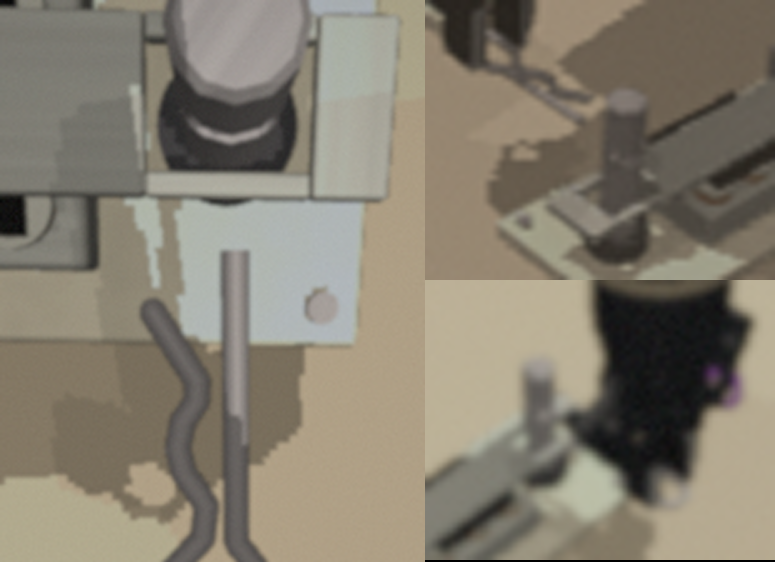

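```bash
python3 - <<'E'
from h import *
f=load('w7'); s=status.get_state(); np.set_printoptions(precision=4,suppress=True); zc=s['tcp_pos'][2]+.0015
l=onz(f,170+165/2.5,8,.0992);r=onz(f,170+310/2.5,8,.0992); print('stud width',np.linalg.norm(l-r),'mid',(l+r)/2)
g=cv2.cvtColor(f['img'],cv2.COLOR_BGR2GRAY)
print('near edge',onz(f,264.8,36+4,.0992), 'gray rows',g[26:46,265].tolist())
for v in(4,8,12): print(v,g[v,228:304:1].tolist())
t=onz(f,264.2,100.8,zc);b=onz(f,265.2,208,zc);d=t-b
print('tip',t,'back',b,'yaw',np.degrees(np.arctan2(d[1],d[0])))
# plate/bar yaw: bar inner window near edge (148,195)-(385,198) crop at z=.044
for z,p,q in((.044,(150,195),(385,198)),(.010,(5,340),(352,344))):
    A=onz(f,170+p[0]/2.5,p[1]/2.5,z);B=onz(f,170+q[0]/2.5,q[1]/2.5,z);e=A-B;print('fixture yaw',np.degrees(np.arctan2(e[1],e[0]))-90)
A=onz(f,170+313/2.5,180/2.5,.044);B=onz(f,170+318/2.5,20/2.5,.044);e=B-A;print('bar x yaw',np.degrees(np.arctan2(e[1],e[0])))
E
```

```text
stud width 0.018741829814798522 mid [0.5737 0.0226 0.0992]
near edge [0.5643 0.0237 0.0992] gray rows [155, 157, 157, 157, 157, 157, 159, 160, 157, 137, 118, 111, 111, 112, 109, 90, 70, 58, 58, 58]
4 [124, 122, 122, 121, 121, 123, 120, 110, 93, 85, 89, 100, 106, 113, 126, 147, 157, 156, 155, 154, 149, 148, 148, 146, 145, 147, 148, 147, 151, 152, 153, 150, 151, 151, 151, 155, 157, 157, 157, 159, 159, 159, 159, 158, 157, 156, 154, 152, 152, 151, 150, 151, 151, 151, 151, 153, 151, 153, 153, 155, 153, 152, 140, 124, 119, 128, 147, 164, 172, 172, 171, 168, 166, 165, 165, 166]
8 [102, 120, 123, 124, 123, 123, 114, 93, 81, 84, 88, 98, 108, 112, 119, 136, 151, 153, 150, 148, 148, 149, 148, 149, 149, 150, 153, 151, 152, 152, 151, 153, 156, 157, 159, 159, 160, 160, 160, 160, 159, 158, 157, 155, 153, 151, 151, 151, 151, 152, 154, 151, 152, 151, 153, 154, 156, 155, 155, 156, 157, 153, 145, 129, 119, 121, 133, 146, 131, 114, 136, 162, 172, 172, 170, 171]
12 [102, 121, 124, 124, 126, 125, 123, 110, 91, 82, 84, 89, 102, 111, 115, 124, 144, 150, 149, 149, 148, 150, 150, 154, 152, 152, 154, 152, 154, 155, 156, 157, 157, 160, 161, 159, 161, 161, 160, 159, 157, 156, 153, 152, 151, 153, 154, 155, 154, 155, 154, 154, 155, 156, 154, 156, 155, 155, 157, 156, 155, 145, 130, 120, 121, 135, 155, 162, 139, 112, 138, 166, 171, 173, 171, 172]
tip [0.5458 0.0251 0.0705] back [0.4968 0.03   0.0705] yaw -5.71626085427211
fixture yaw -7.392397055357392
fixture yaw -7.373168580921558
bar x yaw -6.646405217192445
```

```bash
python3 - <<'E'
from h import *
f=load('w7');a=load('scene7')
print(tri(ray(f,264.2,100.8),ray(a,287,189)), tri(ray(f,264.2,8),ray(a,295.6,184.5)))
print('predict scene px of tip', proj(a,[.5458,.0251,.0705]),'stud top ctr',proj(a,[.5742,.0224,.0992]),'hole far mouth',proj(a,[.584,.0212,.0692]))
E
```

```text
[0.54753717 0.02633336 0.06857016] [0.57503618 0.02354767 0.09763659]
predict scene px of tip [285.27840555 188.2328413 ] stud top ctr [294.56021214 184.08985383] hole far mouth [296.67823118 196.22345494]
```

{"name": "carry_out", "arguments": {
  "increments": "0 0 0 0 0 0.14 10;0 -0.08 0.02 0 0 0 10;0 0 0 0 0 0 10;0 0 0 0 0 0 10;0 0 0 0 0 0 10;0 0 0 0 0 0 10;0 0 0 0 0 0 10;0 0 0 0 0 0 10"
}}

```text
clock: 23.25
tcp_pos: [0.476, 0.0401, 0.0683]
eef_rot: [0.001, 0.998, -0.066, 0.002]
force: [0.1, 0.4, 0.0]
width: 0.252
```

```bash
python3 - <<'E'
from h import *
need([.4750,.0393,.068],np.radians(-7.5))
f=grab('wrist','w8')
zc=.0697
h=cv2.cvtColor(f['img'],cv2.COLOR_BGR2GRAY)
np.set_printoptions(precision=4,suppress=True)
for v in (104,120,140,160,180,200): print(v,h[v,255:276].tolist())
E
```

```text
t 23.25 tcp [0.476  0.0401 0.0683] yaw -7.59 F [0.1 0.4 0. ] w 0.252
shift units [-0.036  0.035  0.013] rot units [ 0.016 -0.032 -0.015]
104 [180, 179, 165, 130, 103, 111, 126, 135, 148, 154, 148, 138, 130, 122, 138, 170, 182, 180, 180, 179, 180]
120 [182, 181, 173, 143, 110, 107, 125, 137, 148, 155, 149, 140, 131, 124, 138, 170, 181, 181, 181, 180, 181]
140 [154, 161, 155, 126, 100, 107, 123, 137, 146, 156, 153, 142, 130, 115, 107, 107, 110, 111, 109, 111, 111]
160 [110, 112, 111, 103, 93, 106, 119, 133, 145, 156, 153, 144, 133, 119, 106, 109, 110, 110, 111, 112, 110]
180 [111, 112, 110, 103, 86, 83, 88, 94, 97, 100, 97, 94, 89, 82, 92, 105, 111, 110, 112, 111, 110]
200 [82, 98, 131, 143, 118, 87, 87, 92, 97, 99, 99, 94, 89, 92, 119, 150, 162, 162, 161, 163, 163]
```

```bash
python3 - <<'E'
from h import *
f=load('w8'); np.set_printoptions(precision=4,suppress=True); g=cv2.cvtColor(f['img'],cv2.COLOR_BGR2GRAY)
t=onz(f,263.9,101,.0697);b=onz(f,264.1,200,.0697);d=t-b;y=np.degrees(np.arctan2(d[1],d[0])); print(t,b,y)
for v in (6,10,14):
    row=g[v,222:302].tolist(); print(v,row)
E
```

```text
[0.5458 0.0264 0.0697] [0.5009 0.0319 0.0697] -7.040773819669221
6 [126, 126, 127, 124, 114, 100, 95, 107, 119, 121, 122, 123, 122, 120, 112, 95, 90, 96, 115, 138, 150, 153, 156, 157, 157, 154, 152, 150, 148, 149, 146, 147, 148, 151, 150, 151, 152, 152, 151, 153, 153, 154, 158, 157, 158, 159, 160, 159, 160, 158, 158, 158, 155, 152, 152, 151, 150, 153, 152, 152, 151, 153, 152, 152, 154, 155, 154, 155, 156, 156, 151, 137, 124, 121, 124, 119, 111, 130, 156, 168]
10 [125, 125, 126, 124, 116, 95, 85, 107, 123, 126, 126, 126, 125, 124, 116, 96, 84, 90, 104, 119, 142, 156, 156, 155, 152, 149, 149, 147, 150, 148, 150, 151, 152, 152, 152, 151, 152, 155, 154, 157, 158, 157, 160, 161, 160, 162, 159, 160, 159, 157, 153, 152, 151, 151, 153, 153, 153, 153, 154, 153, 154, 155, 157, 156, 155, 157, 156, 155, 154, 150, 137, 125, 119, 124, 130, 123, 111, 134, 162, 171]
14 [122, 119, 122, 122, 114, 96, 74, 79, 87, 90, 88, 88, 89, 91, 87, 81, 80, 92, 104, 112, 125, 144, 150, 150, 150, 149, 149, 149, 151, 152, 155, 153, 154, 153, 154, 155, 156, 156, 158, 160, 160, 160, 162, 164, 160, 160, 159, 158, 155, 153, 152, 153, 155, 153, 155, 151, 154, 155, 156, 155, 156, 157, 157, 158, 159, 155, 154, 155, 153, 141, 129, 123, 123, 123, 121, 106, 104, 138, 166, 174]
```

```bash
python3 - <<'E'
from h import *
f=load('w8'); np.set_printoptions(precision=4,suppress=True)
for u in (265,266,267): print(onz(f,u,8,.0992))
E
```

```text
[0.5735 0.0234 0.0992]
[0.5735 0.0231 0.0992]
[0.5734 0.0227 0.0992]
```

{"name": "carry_out", "arguments": {
  "increments": "0.1 0 0 0 -0.03 0 10;0.1 0 0 0 0 0 10;0.1 0 0 0 0 0 10;0.1 0 0 0 0 0 10;0.06 0 0 0 0 0 10;0.04 0 0 0 0 0 10;0.04 0 0 0 0 0 10;0 0 0 0 0 0 10"
}}

```text
clock: 24.1
tcp_pos: [0.4909, 0.038, 0.0683]
eef_rot: [0.001, 0.998, -0.066, 0.0]
force: [-0.3, -0.3, -0.2]
width: 0.249
```

```bash
python3 - <<'E'
from h import *
need([.4760,.0401,.068],np.radians(-7.5))
E
```

```text
t 24.1 tcp [0.4909 0.038  0.0683] yaw -7.6 F [-0.3 -0.3 -0.2] w 0.249
shift units [-0.602 -0.004  0.012] rot units [ 0.016 -0.001 -0.017]
```

{"name": "carry_out", "arguments": {
  "increments": "0.04 0 0 0 0 0 10;0.04 0 0 0 0 0 10;0.04 0 0 0 0 0 10;0.04 0 0 0 0 0 10;0.04 0 0 0 0 0 10;0.04 0 0 0 0 0 10;0.04 0 0 0 0 0 10;0.04 0 0 0 0 0 10"
}}

```text
clock: 24.9
tcp_pos: [0.4992, 0.0369, 0.0683]
eef_rot: [0.001, 0.998, -0.066, -0.0]
force: [0.2, -0.7, 0.5]
width: 0.253
```

The tip is about 5 mm past the stud's face with no force, so it's in the hole.

{"name": "carry_out", "arguments": {
  "increments": "0.05 0 0 0 0 0 10;0.05 0 0 0 0 0 10;0.05 0 0 0 0 0 10;0.05 0 0 0 0 0 10;0.05 0 0 0 0 0 10;0.05 0 0 0 0 0 10;0.05 0 0 0 0 0 10;0.04 0 0 0 0 0 10"
}}

```text
clock: 25.7
tcp_pos: [0.5097, 0.0355, 0.0683]
eef_rot: [0.001, 0.998, -0.066, -0.0]
force: [-1.1, -0.4, -0.5]
width: 0.247
```

```bash
python3 - <<'E'
from h import *
need([.4992,.0369,.0683],np.radians(-7.5))
E
```

```text
t 25.7 tcp [0.5097 0.0355 0.0683] yaw -7.6 F [-1.1 -0.4 -0.5] w 0.247
shift units [-0.425  0.    -0.001] rot units [ 0.016  0.002 -0.017]
```

{"name": "carry_out", "arguments": {
  "increments": "0.05 0 0 0 0 0 10;0.05 0 0 0 0 0 10;0.05 0 0 0 0 0 10;0.05 0 0 0 0 0 10;0.05 0 0 0 0 0 10;0.05 0 0 0 0 0 10;0.04 0 0 0 0 0 10;0.04 0 0 0 0 0 10"
}}

```text
clock: 26.5
tcp_pos: [0.5172, 0.0346, 0.0676]
eef_rot: [0.001, 0.998, -0.066, -0.003]
force: [-4.0, 2.9, -0.2]
width: 0.251
```

{"name": "carry_out", "arguments": {
  "increments": "0.04 0 0 0 0 0 10;0.04 0 0 0 0 0 10;0.04 0 0 0 0 0 10;0.04 0 0 0 0 0 10;0.04 0 0 0 0 0 10;0.04 0 0 0 0 0 10;0.04 0 0 0 0 0 10;0.04 0 0 0 0 0 10"
}}

```text
clock: 27.3
tcp_pos: [0.519, 0.0348, 0.0662]
eef_rot: [0.001, 0.998, -0.066, -0.009]
force: [-6.7, 3.0, 1.1]
width: 0.245
```

```bash
python3 - <<'E'
from h import *
need([.5383,.0313,.0683],np.radians(-7.2))
E
```

```text
t 27.3 tcp [0.519  0.0348 0.0662] yaw -7.55 F [-6.7  3.   1.1] w 0.245
shift units [ 0.781  0.037 -0.1  ] rot units [ 0.025  0.174 -0.06 ]
```

The flare is riding on the stud (≈7 N), and the tool sagged 2 mm and pitched 1°. I'll correct that and push with compensation.

{"name": "carry_out", "arguments": {
  "increments": "0.03 0.01 -0.06 0 0.1 0 10;0.04 0.01 -0.04 0 0.08 0 10;0.05 0 -0.015 0 0.02 0 10;0.05 0 -0.01 0 0.02 0 10;0.05 0 -0.01 0 0.02 0 10;0.06 0 -0.01 0 0.02 0 10;0.06 0 -0.01 0 0.02 0 10;0.06 0 -0.01 0 0.02 0 10"
}}

```text
clock: 28.1
tcp_pos: [0.5199, 0.0347, 0.0678]
eef_rot: [0.002, 0.998, -0.065, -0.002]
force: [-7.7, 4.3, 0.3]
width: 0.254
```

```bash
python3 - <<'E'
from h import *
need([.5383,.0313,.0683],np.radians(-7.2))
E
```

```text
t 28.1 tcp [0.5199 0.0347 0.0678] yaw -7.49 F [-7.7  4.3  0.3] w 0.254
shift units [ 0.747  0.04  -0.024] rot units [ 0.035  0.04  -0.05 ]
```

{"name": "carry_out", "arguments": {
  "increments": "0.08 0.01 -0.015 0 0.03 -0.01 10;0.08 0.01 -0.015 0 0.03 -0.01 10;0.09 0.01 -0.015 0 0.03 0 10;0.09 0.01 -0.015 0 0.03 0 10;0.09 0 -0.015 0 0.03 0 10;0.09 0 -0.015 0 0.03 0 10;0.09 0 -0.015 0 0.03 0 10;0.09 0 -0.015 0 0.03 0 10"
}}

```text
clock: 28.9
tcp_pos: [0.5287, 0.0341, 0.0682]
eef_rot: [0.002, 0.998, -0.064, 0.002]
force: [-7.8, 5.1, -1.2]
width: 0.25
```

```bash
python3 - <<'E'
from h import *
need([.5383,.0313,.0683],np.radians(-7.2))
E
```

```text
t 28.9 tcp [0.5287 0.0341 0.0682] yaw -7.28 F [-7.8  5.1 -1.2] w 0.25
shift units [ 0.394  0.062 -0.   ] rot units [ 0.036 -0.038 -0.014]
```

{"name": "carry_out", "arguments": {
  "increments": "0.07 0.02 -0.01 0 0.01 0 10;0.07 0.02 -0.01 0 0.01 0 10;0.07 0.02 -0.01 0 0.01 0 10;0.07 0.01 -0.01 0 0.01 0 10;0.06 0.01 -0.01 0 0.01 0 10;0.06 0 -0.01 0 0.01 0 10;0.06 0 -0.01 0 0.01 0 10;0.06 0 -0.01 0 0.01 0 10"
}}

```text
clock: 29.7
tcp_pos: [0.5381, 0.0332, 0.069]
eef_rot: [0.001, 0.998, -0.063, 0.002]
force: [-1.2, 1.4, -1.5]
width: 0.247
```

```bash
python3 - <<'E'
from h import *
need([.5383,.0313,.0683],np.radians(-7.2))
E
```

```text
t 29.7 tcp [0.5381 0.0332 0.069 ] yaw -7.2 F [-1.2  1.4 -1.5] w 0.247
shift units [0.018 0.076 0.026] rot units [ 0.022 -0.045 -0.001]
```

The force fell from 8 N to about 1 N at the predicted home position, so it seems to have snapped. A gentle nudge will find the stop.

{"name": "carry_out", "arguments": {
  "increments": "0.03 0.02 0.01 0 0 0 10;0.03 0.01 0.01 0 0 0 10;0.03 0 0 0 0 0 10;0.03 0 0 0 0 0 10;0.03 0 0 0 0 0 10;0.03 0 0 0 0 0 10;0.03 0 0 0 0 0 10;0.03 0 0 0 0 0 10"
}}

```text
clock: 30.5
tcp_pos: [0.5398, 0.0328, 0.0679]
eef_rot: [0.001, 0.998, -0.063, -0.002]
force: [-5.3, 5.9, 3.4]
width: 0.253
```

```bash
python3 - <<'E'
from h import *
need([.5383,.0313,.0683],np.radians(-7.2))
f=grab('wrist','w9'); a=grab('scene','scene9')
c=lambda f,x,y,w,h,s: cv2.resize(f['img'][y:y+h,x:x+w],None,fx=s,fy=s,interpolation=cv2.INTER_CUBIC)
cv2.imwrite('pics/v8.png',np.hstack([c(f,170,0,170,225,2.5)[:562],c(a,270,165,60,94,6)[:562]]))
E
```

```text
t 30.5 tcp [0.5398 0.0328 0.0679] yaw -7.22 F [-5.3  5.9  3.4] w 0.253
shift units [-0.053  0.066 -0.015] rot units [ 0.018  0.038 -0.003]
```

View pics/v8.png

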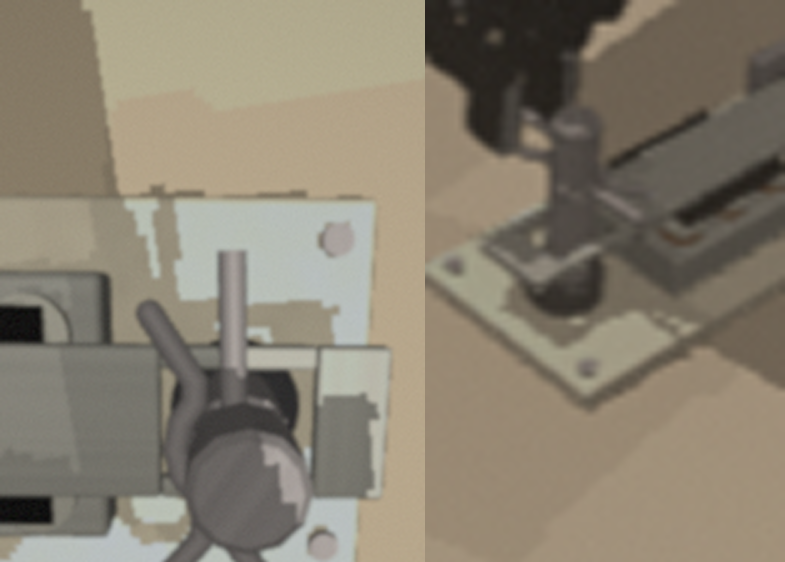

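```bash
python3 - <<'E'
from h import *
f=load('w9'); t=onz(f,262.8,100.4,.0692); e=np.array([.9928,-.12]); S=np.array([.574,.0226]); d=t[:2]-S
print(t,'along',d@e,'lat',d@[.12,.9928]); print('tip from axis nominal 0.0355')
E
```

```text
[0.61003353 0.02001657 0.0692    ] along 0.036084102267116724 lat 0.0017591923036893362
tip from axis nominal 0.0355
```

{"name": "carry_out", "arguments": {
  "increments": "0 0 0 0 0 0 10;0.045 0.02 0 0 0 0 10;0.045 0.02 0 0 0 0 10;0.045 0 -0.01 0 0.02 0 10;0.045 0 -0.01 0 0.02 0 10;0.045 0 -0.01 0 0.02 0 10;0.045 0 -0.01 0 0.02 0 10;0.045 0 -0.01 0 0.02 0 10"
}}

```text
clock: 31.4
tcp_pos: [0.5401, 0.0327, 0.068]
eef_rot: [0.0, 0.998, -0.063, -0.004]
force: [-7.3, 6.0, 2.7]
width: 0.248
```

It is at the solid stop: no advance at 7 N, and the tip is 36.1 mm past the axis (35.5 nominal). Relax, release and rise.

{"name": "carry_out", "arguments": {
  "increments": "0 0 0 0 0 0 25;0 0 0 0 0 0 30;0 0 0 0 0 0 40;0 0 0 0 0 0 50;0 0 0 0 0 0 55;0 0 0 0 0 0 55;0 0 0 0 0 0 55;0 0 0 0 0 0 55"
}}

```text
clock: 32.2
tcp_pos: [0.5417, 0.032, 0.0685]
eef_rot: [0.0, 0.998, -0.063, -0.003]
force: [-0.3, -0.3, 0.0]
width: 0.555
```

{"name": "carry_out", "arguments": {
  "increments": "0 0 -0.2 0 0 0 55;0 0 -0.5 0 0 0 55;0 0 -0.8 0 0 0 55;0 0 -0.8 0 0 0 55;0 0 -0.8 0 0 0 55;-0.8 0 0 0 0 0 55;-0.8 0 0 0 0 0 55;0 0 0 0 0 0 55"
}}

```text
clock: 33.0
tcp_pos: [0.5024, 0.0373, 0.1555]
eef_rot: [0.0, 0.998, -0.063, -0.001]
force: [-0.1, -0.1, 0.4]
width: 0.551
```

```bash
python3 - <<'E'
from h import *
need([.54,.0327,.2],np.radians(-7.2))
f=grab('wrist','w10'); a=grab('scene','scene10'); b=grab('side','side10')
c=lambda f,x,y,w,h,s: cv2.resize(f['img'][y:y+h,x:x+w],None,fx=s,fy=s,interpolation=cv2.INTER_CUBIC)
cv2.imwrite('pics/v9.png',np.hstack([c(f,130,0,200,280,2),np.vstack([c(a,265,165,96,70,4),c(b,190,170,96,70,4)])]))
o=[load('scene0')['img'],a['img']]
m=cv2.absdiff(*o).max(2); 
for n,(x,y,w,h) in dict(jar=(250,258,45,45),box=(115,260,62,60),wrench=(175,305,65,65)).items(): print(n,m[y:y+h,x:x+w].mean())
E
```

```text
t 33.0 tcp [0.5024 0.0373 0.1555] yaw -7.27 F [-0.1 -0.1  0.4] w 0.551
shift units [ 1.512 -0.008 -1.781] rot units [ 0.008  0.012 -0.013]
jar 1.2967901234567902
box 9.2
wrench 1.1263905325443786
```

View pics/v9.png

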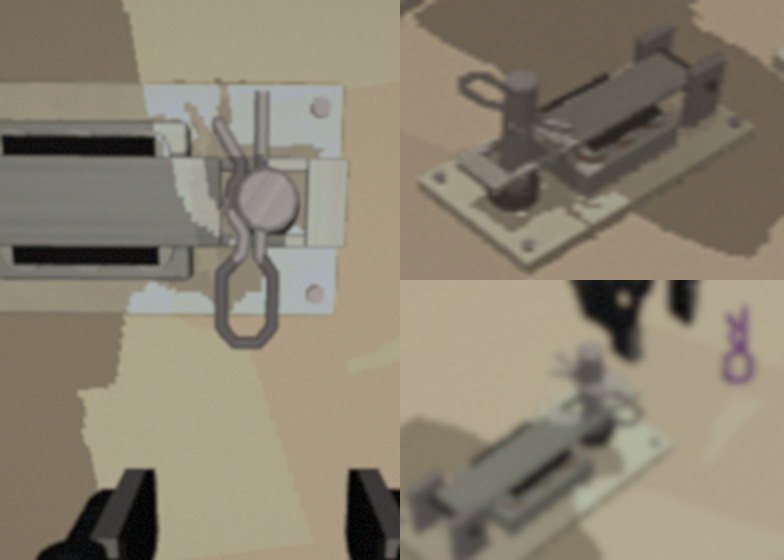

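The clip is home round the stud (wrist crop (265,200)), the bar is flat, and the robot is clear. The tip box's image difference is probably the arm's shadow, since the tool never went near it.

```bash
python3 -c "
from h import *
print(job.job_done())"
```

```text
the job is handed in; nothing more can be done
None
```

The bar is closed flat, the clip is home through the stud, and I handed the job in at about 33 s of the 64 s allowed. `job_done` gives no verdict.

**Bar:** My first push went wrong: the closed fingers slid into the bar's window and touched the stud (about 18 N on the wrist). I backed out and pressed nearer the hinge until it met its stop at z ≈ 43–44 mm. That press peaked at 104 N on the wrist in my last reading, harder than intended and close to the 120 N limit.

**Stud:** I felt its top at z ≈ 99 mm, which put the hole at about 69 mm. Triangulating the cameras gave 97–98 mm for the top.

**Clip:** My first grasp closed above it, so I went lower and gripped it at 45 N. The leg entered the hole with no measurable force. The push read at most about 9 N as the flare rode over the stud and fell to about 2 N when the clip snapped. The clip then met a solid stop at about 9 N. Forces were read only between moves, so short peaks may have been missed.

**Last checks:**
- **Clip:** just before release its tip was 36.1 mm past the stud axis (35.5 mm nominal). Afterwards the bowed leg hugged the stud and the wrist force was near zero.
- **Bar:** it looks flat in all three views.
- **Bystanders:** the jar and wrench look unchanged. The tip box area of the picture did change; I put that down to the arm's shadow, since the tool never went near it, but I did not measure the box.

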